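Open the paper hatch of the echo-sounder printer

ROBOT

A 6-joint arm with a two-finger parallel gripper is mounted at the origin on the work surface. World frame = base frame: x ahead of the robot, y to its left, z up, the work surface at z = 0. Lengths are in m, angles in rad, forces in N, time in s.
With the tool pointing down it reaches from about 0.25 to 0.85 m from the base axis. Payload 12.5 kg.
Tool frame: the origin (TCP) lies between the finger pads; the fingertips stand 17 mm ahead of it and the grasp point (between the pads) lies 2 mm behind it (r.nose_length is the distance from the TCP to the fingertips, in m); z points along the fingers, y is the direction in which the jaws open and shut (so a half turn about z gives the same grasp; the last joint's range is limited). The gripper opens to 93 mm and grips with 3 to 60 N. Pads are 15 mm wide; open, the fingers measure 128 mm over their backs; the gripper's body (75 mm by 188 mm) begins 65 mm behind the grasp point.
Start: joints at [1.143, 0.351, 1.652, -0, 1.139, -0.085], TCP at [0.185, 0.518, 0.236] pointing down, gripper open.
Joint ranges: [-2.75, 2.75], [-0.79, 2.1], [0.01, 2.65], [-1.57, 4.71], [0.07, 3.14], [-2.87, 2.87]. Speed limits (rad/s): [2.22, 2.22, 2.79, 3.14, 3.14, 3.14].

INTERFACE

Orientations are given as a 3x3 rotation matrix whose columns are the frame's x, y, z axes.
In Python, from bench import r gives the robot as it stands. The module is installed in compiled form; this text tells all that it offers.
- The arm moves only by the shell command python3 -m handwheel 'ROWS' [FORCE]. ROWS is text: rows parted by semicolons, each of 5 numbers parted by spaces: the opening, from 0 (shut) to 1 (fully open), then the shift along the world's x, y, z as a fraction of full scale, then the turn about the world's z as a fraction of full scale. In form: claw tx ty tz yaw; .... A call has exactly 8 rows; each row is the pose to reach, as a shift and turn from the pose measured when the call began, turning the shorter way round; what a row does not reach only later rows make up. Full scale, the value 1, is 0.5 m for a shift and 180 degrees for a turn. A row lasts 1/10 s, in which the tool goes at most 50 mm and 8.59 degrees, less where a joint would pass 70% of its speed; a pose out of reach is approached as far as the arm can. A call with a number of a shift or a turn outside -1 to 1 is refused whole. A call with a gripper value outside its range is refused whole. The fingers move at their own pace and stop on an object; FORCE is the grip in N (left out, the last holds). Time passes only in rows, so rows that repeat a pose let the fingers close, or fill a call up. It gives the time, the measured TCP pose, the force and the opening at its end, in the units of the state.
- r.read_state(): the state, without advancing time (a new reading comes with each control period).
- r.capture(name): name is "scene" or "top" or "wrist"; returns the picture (400x640x3 uint8, blue, green, red); there is no depth.
- r.get_calibration(name): a dict with "fx", "fy", "cx", "cy" (pixels), "extrinsics" (4x4, takes a point from world to camera coordinates); the wrist camera has in their place "mount" (4x4, takes a point from camera to tool coordinates, whose origin is the TCP and whose axes are the flange's). Camera axes: x right, y up, looking along -z (the intrinsics and any distortion apply to the point x, -y, -z); pixel columns grow to the right and rows downward; lengths in m; the calibration is good to about 2 mm. A picture is of the moment at which its call begins: read the wrist's pose just before it. get_calibration takes no time and is no camera call.
- r.close_job(): hands the job in, once; it reports no verdict.
The state is a dict: "clock": time; "joint_positions": joint angles; "qd": joint speeds; "tau": joint torques, N m; "eef_pos": TCP position; "tcp_rot": TCP orientation; "ft_force": force on the tool from outside, world axes, zero at the start; "wrist_torque": the same for the moment, N m; "opening": finger opening in m.
Only numpy, scipy, OpenCV 4.12 (cv2) and the standard library are available. Lean on these libraries where they do the work, as an engineer would, in place of code of your own. Each camera call takes 0.05 s, during which the arm holds its last target.

TASK

The echo-sounder printer on the chart table is due for a new roll, so open its wide paper hatch: with the fingertips press the ribbed thumb pad at the hatch's front edge gently down to its stop, once, so that the push-push latch lets go, then take the fingers away upwards and let the hatch spring open. Wait clear of it for a few seconds to see that it stays open, and do not push it shut again. Leave the small battery hatch beside it shut, and do not pick up or shift any of the loose things around the printer.

Things in the scene. Friction and masses are not known exactly. Their poses are not given: they have to be found in the camera images.
- printer: Beige desktop echo-sounder printer, fixed, 230 mm deep (its x), 300 mm wide (its y), deck 78 mm high. Origin: centre of its underside, on the table. -x is its front, with a sloping key panel lower than the deck; +x its back. Two covers stand 6 mm proud of the deck, both hinged at the far (+x) edge, their front edges in line 75 mm in front of the origin: wide paper hatch, small battery hatch.
- paper_hatch_pad (a point): Top centre of the thumb pad (14 by 34 mm, raised 1.5 mm, three dark ribs) of the wide paper hatch (160 mm wide, 130 mm front to back, dark window, centre line at printer y = +50 mm). The pad lies 18 mm behind the middle of the front edge, 85.5 mm above the table when shut. Moves with the hatch: x from front edge to hinge, y along the hinge, z out of its upper face.
- paper_hatch (a joint): Angle of the paper hatch, rad: about 0 latched shut, negative pressed in, positive open. Sprung; held by a push-push latch. Pad takes 2.5 to 3 N; latch lets go 3 mm down; rubber from 4.2 mm, 6 to 8 N at 6 mm, dead stop at 7.4 mm. Let go, the hatch rises with the finger to its stop at 0.62 rad in 1 s (pad 64 mm higher, 25 mm farther back) and is held there. Pushed right down it latches again.
- paper_hatch_latch (a joint): Sideways place, m, of the paper hatch's follower pin, hidden in the latch: near 0 latched shut, between -0.006 and -0.011 once let go and while the hatch is open; above -0.004 with the hatch off its shut place only while it is being pushed shut again, on the pin's way into the catch.
- battery_hatch_pad (a point): Top centre of the same kind of thumb pad on the small battery hatch (64 mm wide, 90 mm front to back, no window, centre line at printer y = -90 mm), 18 mm behind its front edge. To be left alone.
- battery_hatch (a joint): Angle of the small battery hatch in rad: about 0 latched shut, positive when open. It has the same kind of latch.
- paper_roll: Loose: the spare white roll of recorder paper, 52 mm across and 112 mm high, standing on end beside the printer. Origin: centre of its underside. To be left alone.
- chart_weight: Loose: brass chart weight, a disc 60 mm across with a knob, 35 mm high, lying in front of the printer. Origin: centre of its underside. To be left alone.
- dividers: Loose: steel and brass chart dividers lying flat, folded, 155 mm long (their x), 9 mm thick, in front of the printer. Origin: underside, middle of their length. To be left alone.
- mug: Loose: white mug, 80 mm across and 92 mm high, beside the printer. Origin: centre of its underside. To be left alone.

How it is judged:
By the outcome, as a careful person would: the job done as asked, in the order asked, and still so for the second after the job is handed in, with the robot touching nothing.
It also fails if it takes over 32 s, if anything falls off the work surface, if the arm or the gripper's body presses on something with over 40 N, if the wrist force passes 120 N, or if a joint passes its speed limit or range.

## Working session

There is one attempt and no reset: what is moved stays moved. The work goes in short steps, Python scripts to look and compute and a shell command to move; the robot and the scene stay as the last step left them, time stands still between calls to the robot, and variables do not carry over. Pictures are saved under pics/ and viewed, and the job is handed in when it is done.

```bash
mkdir -p pics; python3 - <<'E'
from bench import r
import cv2,numpy as np
s=r.read_state()
for k in s: print(k,np.round(s[k],3).tolist())
print(r.nose_length)
for n in("scene","top"):
    c=r.get_calibration(n); print(n,{k:np.round(v,4).tolist() if not isinstance(v,str) else v for k,v in c.items()})
    cv2.imwrite(f"pics/{n}0.png",r.capture(n))
E
```

```text
clock 0.0
joint_positions [1.143, 0.351, 1.652, 0.0, 1.139, -0.085]
qd [0.002, -0.0, 0.002, -0.0, -0.0, 0.0]
tau [-0.003, -49.731, -28.525, 0.07, 0.026, -0.0]
eef_pos [0.185, 0.518, 0.235]
tcp_rot [[-0.942, 0.336, -0.001], [0.336, 0.942, -0.001], [0.0, -0.001, -1.0]]
ft_force [0.651, 0.047, 0.283]
wrist_torque [0.049, 0.009, -0.024]
opening 0.093
0.017
scene {'fx': 361.5834, 'fy': 361.5834, 'cx': 315.0993, 'cy': 200.834, 'extrinsics': [[0.3276, 0.9448, 0.0117, -0.1939], [-0.5573, 0.1832, 0.8098, 0.2249], [0.763, -0.2718, 0.5865, -1.5029], [0.0, 0.0, 0.0, 1.0]]}
top {'fx': 386.9308, 'fy': 386.9308, 'cx': 320.4286, 'cy': 200.9265, 'extrinsics': [[-0.0258, -0.9996, -0.0144, 0.0173], [0.9988, -0.0263, 0.0405, -0.5279], [-0.0408, -0.0133, 0.9991, -0.9177], [0.0, 0.0, 0.0, 1.0]]}
```

View pics/scene0.png

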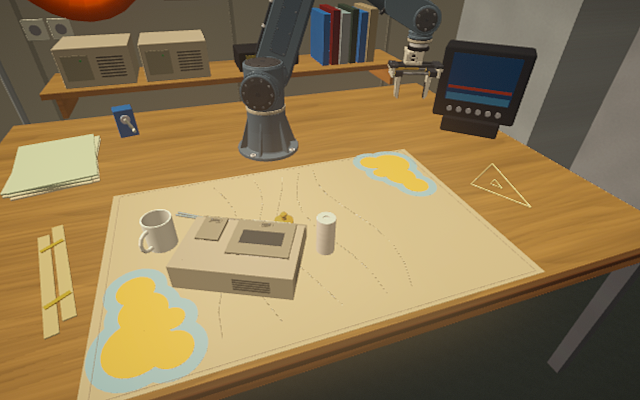

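View pics/top0.png

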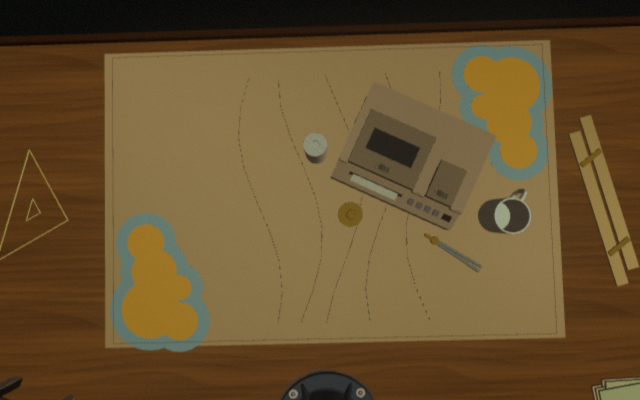

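The scene view shows the printer with its hatches shut, the mug and the roll on either side. In the top view the paper hatch pad is near (383,168), the battery hatch is at (446,183), the roll at (315,147), the weight at (350,214), the dividers at (453,252) and the mug at (505,215). I'll enlarge the top view.

```bash
python3 - <<'E'
import cv2
im=cv2.imread("pics/top0.png")[75:235,320:505]
im=cv2.resize(im,None,fx=4,fy=3.6,interpolation=cv2.INTER_CUBIC) if 0 else cv2.resize(im,(740,600),interpolation=cv2.INTER_CUBIC) if 0 else cv2.resize(im[:150],(740,600),interpolation=cv2.INTER_CUBIC)
cv2.imwrite("pics/topcrop.png",cv2.convertScaleAbs(im,alpha=1.7,beta=20))
E
```

```text
(no output)
```

View pics/topcrop.png

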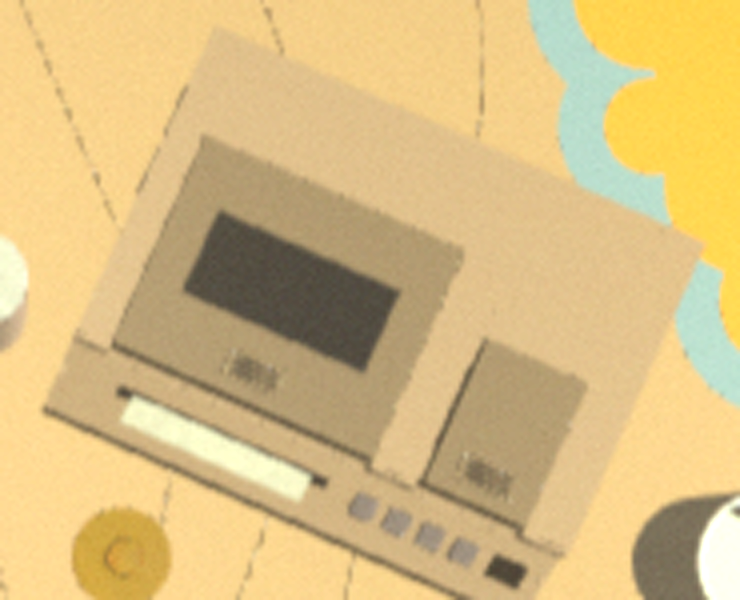

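In the crop (4x, offset (320,75)) the paper hatch's corners are at (113,346), (370,461), (464,248) and (204,136), with its pad at (252,370). The battery pad is at (486,476).

```bash
cat > h.py <<'E'
import numpy as np
from bench import r
def project(P,name):
    c=r.get_calibration(name);E=np.array(c["extrinsics"]);p=np.atleast_2d(P)@E[:3,:3].T+E[:3,3]
    return np.c_[c["cx"]+c["fx"]*p[:,0]/-p[:,2],c["cy"]+c["fy"]*-p[:,1]/-p[:,2]]
def ray(uv,z,name="top"):
    c=r.get_calibration(name);E=np.array(c["extrinsics"]);R=E[:3,:3]
    d=R.T@np.array([(uv[0]-c["cx"])/c["fx"],-(uv[1]-c["cy"])/c["fy"],-1]);o=-R.T@E[:3,3]
    return o+d*(z-o[2])/d[2]
E
python3 - <<'E'
from h import *
from scipy.optimize import least_squares
print({k:np.round(v,4).tolist() for k,v in r.get_calibration("wrist").items()})
L=np.array([[-75,130,84],[-75,-30,84],[55,-30,84],[55,130,84],[-57,50,85.5],[-57,-90,85.5],[115,150,78],[115,-150,78]])/1e3
U=np.array([[113,346],[370,461],[464,248],[204,136],[252,370],[486,476],[215,28],[703,243]])
U=(U+.5)/4-.5+[320,75]
def T(p,L):
    c,s=np.cos(p[2]),np.sin(p[2]);return L@np.array([[c,-s,0],[s,c,0],[0,0,1]]).T+[p[0],p[1],0]
f=least_squares(lambda p:(project(T(p,L),"top")-U).ravel(),[.6,-.1,-.4])
p=f.x;print(p,np.round(f.fun.reshape(-1,2),1).tolist())
print("pad",T(p,L[4:5]),"batt",T(p,L[5:6]))
for n,uv,z in(("roll",(315,144),.112),("wt",(350,214),.03),("div",(453,252),.009),("mug",(513,215),.092)):print(n,ray(uv,z).round(3))
print("pad scene px",project(T(p,L),"scene").round(1).tolist())
E
python3 - <<'E'
import cv2
im=cv2.imread("pics/scene0.png")[190:310,150:350]
cv2.imwrite("pics/scenecrop.png",cv2.resize(im,None,fx=4,fy=4,interpolation=cv2.INTER_CUBIC))
E
```

```text
{'fx': 344.7361, 'fy': 344.7361, 'cx': 316.4166, 'cy': 199.2948, 'mount': [[0.0002, 0.9529, 0.3032, 0.0854], [1.0, -0.0004, 0.0009, 0.001], [0.001, 0.3032, -0.9529, -0.1504], [0.0, 0.0, 0.0, 1.0]]}
[ 0.62370275 -0.20709794 -0.45024589] [[-1.5, -0.4], [0.5, 0.5], [0.8, 0.4], [-0.3, -0.8], [0.2, 0.9], [0.1, 0.4], [-0.6, -0.7], [0.7, -0.4]]
pad [[ 0.59414271 -0.13727528  0.0855    ]] batt [[ 0.53321654 -0.26332289  0.0855    ]]
roll [0.647 0.011 0.112]
wt [ 0.495 -0.065  0.03 ]
div [ 0.398 -0.309  0.009]
mug [ 0.483 -0.415  0.092]
pad scene px [[297.8, 222.8], [239.7, 218.0], [224.5, 251.1], [289.4, 257.1], [267.0, 224.2], [216.0, 219.8], [293.6, 278.5], [166.8, 266.1]]
```

View pics/scenecrop.png

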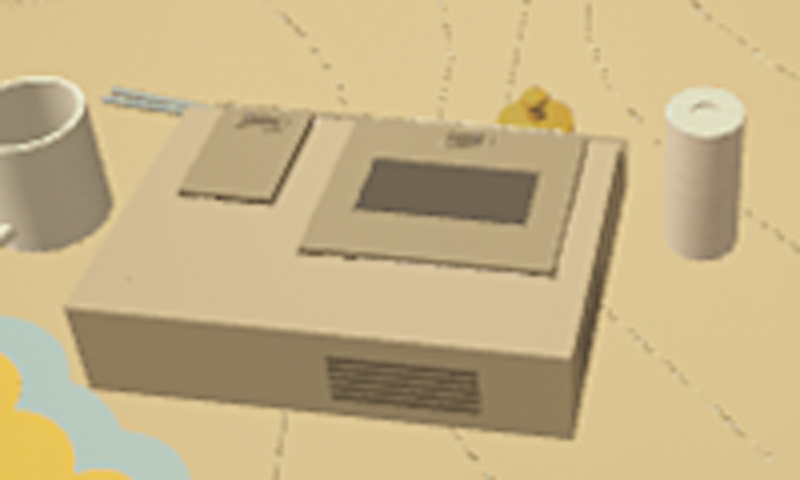

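The printer fits at (0.624, -0.207) with yaw -0.450, and the scene view agrees within 1 px. That puts the pad at (0.594, -0.137, 0.0855). The plan is to travel with the fingers shut and the jaw axis along the hinge, which needs a turn of about -6.1° (-0.034).

```bash
python3 -m handwheel '0 0.05 -0.08 0 -0.01; 0 0.1 -0.16 0 -0.02; 0 0.15 -0.24 0 -0.034; 0 0.2 -0.32 0 -0.034; 0 0.25 -0.4 0 -0.034; 0 0.3 -0.48 0 -0.034; 0 0.35 -0.56 0 -0.034; 0 0.4 -0.64 0 -0.034' 5
cat > st.py <<'E'
from h import *
s=r.read_state();e=s["eef_pos"];R=np.array(s["tcp_rot"])
print("t",round(float(s["clock"]),2),"eef",np.round(e,4),"ft",np.round(s["ft_force"],2),"open",s["opening"])
yd=np.degrees(np.arctan2(R[1,1],R[0,1]));want=np.degrees(np.arctan2(.9003,.4352))
dz=np.array([.5941,-.1373,.1025])-e
print("d",dz.round(4),"frac",(dz/.5).round(4),"yawfrac",round((want-yd)/180,4),"z axis",R[:,2].round(3))
E
python3 st.py
```

```text
clock: 0.9
eef_pos: [0.3853, 0.1959, 0.2352]
tcp_rot: [[-0.901, 0.434, -0.0], [0.434, 0.901, -0.001], [0.0, -0.001, -1.0]]
ft_force: [0.2, 0.5, -0.5]
opening: 0.0336
t 0.9 eef [0.3853 0.1959 0.2352] ft [ 0.17  0.47 -0.5 ] open 0.03355383530202886
d [ 0.2088 -0.3332 -0.1327] frac [ 0.4177 -0.6665 -0.2653] yawfrac -0.0003 z axis [-0.    -0.001 -1.   ]
```

```bash
python3 -m handwheel '0 0.052 -0.083 -0.01 0; 0 0.104 -0.167 -0.02 0; 0 0.157 -0.25 -0.03 0; 0 0.209 -0.333 -0.04 0; 0 0.261 -0.417 -0.05 0; 0 0.313 -0.5 -0.06 0; 0 0.365 -0.583 -0.07 0; 0 0.418 -0.667 -0.08 0' >/dev/null; python3 st.py; python3 - <<'E'
from h import *
import cv2
s=r.read_state();im=r.capture("wrist");cv2.imwrite("pics/wrist1.png",im)
c=r.get_calibration("wrist");M=np.array(c["mount"]);R=np.array(s["tcp_rot"])
for P in([.5941,-.1373,.0855],[.5332,-.2633,.0855]):
    q=M[:3,:3].T@(R.T@(np.array(P)-s["eef_pos"])-M[:3,3]);print(c["cx"]+c["fx"]*q[0]/-q[2],c["cy"]-c["fy"]*q[1]/-q[2])
E
```

```text
t 1.7 eef [ 0.5948 -0.1395  0.1946] ft [-0.4  -0.06  0.  ] open 0.0006894617053875501
d [-0.0007  0.0022 -0.0921] frac [-0.0015  0.0043 -0.1842] yawfrac -0.0002 z axis [-0.001 -0.001 -1.   ]
317.6956510959762 200.9628015978354
140.94062550370452 200.75781062232744
```

View pics/wrist1.png

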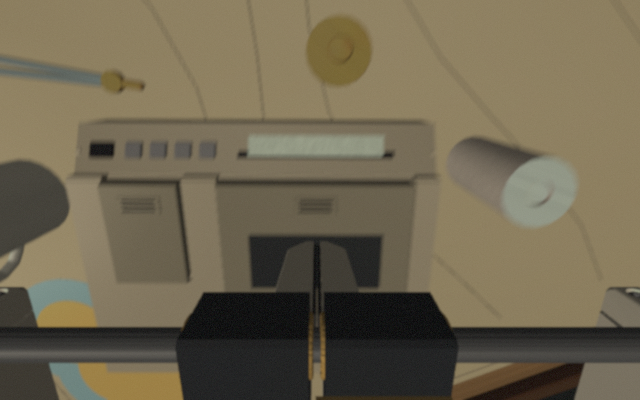

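```bash
python3 - <<'E'
from h import *
import cv2
im=cv2.imread("pics/wrist1.png")
cv2.imwrite("pics/w1crop.png",cv2.convertScaleAbs(cv2.resize(im[165:315,220:420],None,fx=4,fy=4,interpolation=cv2.INTER_CUBIC),alpha=1.7,beta=20))
c=r.get_calibration("wrist");M=np.array(c["mount"])
for x in(-.0075,0,.0075):
  for y in(-.0175,0,.0175):
    q=M[:3,:3].T@(np.array([x,y,.017])-M[:3,3]);print(x,y,np.round([c["cx"]+c["fx"]*q[0]/-q[2],c["cy"]-c["fy"]*q[1]/-q[2]],1))
E
```

```text
-0.0075 -0.0175 [282.8 268.8]
-0.0075 0 [314.9 268.8]
-0.0075 0.0175 [347.1 268.9]
0 -0.0175 [282.4 256.4]
0 0 [314.9 256.4]
0 0.0175 [347.4 256.4]
0.0075 -0.0175 [282.  243.6]
0.0075 0 [314.9 243.7]
0.0075 0.0175 [347.8 243.7]
```

View pics/w1crop.png

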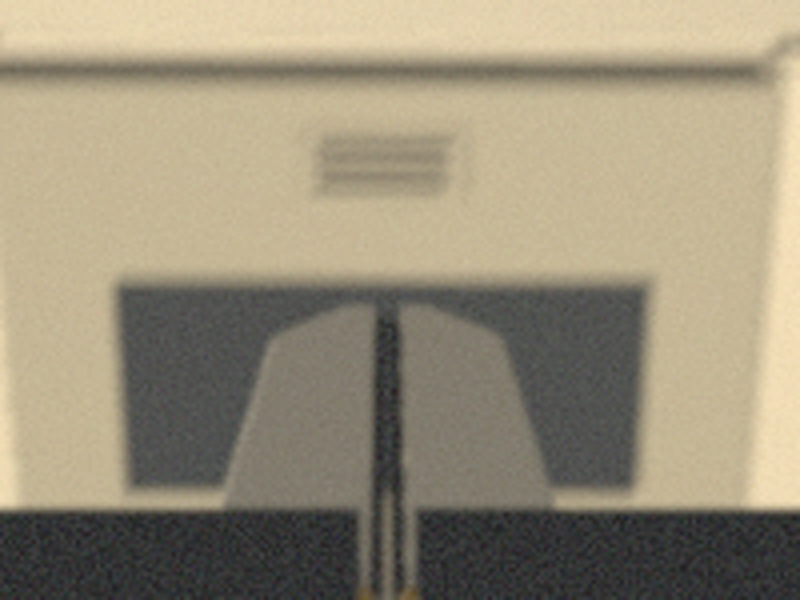

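The pad ribs are at (316,206) in the wrist view. Prediction was (318,201), so the pad may lie 3-5 mm further back. I'll come down to about 12 mm above it and compare tip and pad directly.

```bash
python3 -m handwheel '0 0.004 0 -0.03 0; 0 0.004 0 -0.06 0; 0 0.004 0 -0.09 0; 0 0.004 0 -0.12 0; 0 0.004 0 -0.14 0; 0 0.004 0 -0.155 0; 0 0.004 0 -0.16 0; 0 0.004 0 -0.16 0' >/dev/null; python3 st.py; python3 - <<'E'
from h import *
import cv2
s=r.read_state();im=r.capture("wrist");cv2.imwrite("pics/wrist2.png",im)
cv2.imwrite("pics/w2crop.png",cv2.convertScaleAbs(cv2.resize(im[165:315,220:420],None,fx=4,fy=4,interpolation=cv2.INTER_CUBIC),alpha=1.7,beta=20))
im=r.capture("scene");cv2.imwrite("pics/scene2.png",im)
cv2.imwrite("pics/s2crop.png",cv2.resize(im[160:280,170:330],None,fx=5,fy=5,interpolation=cv2.INTER_CUBIC))
c=r.get_calibration("wrist");M=np.array(c["mount"]);R=np.array(s["tcp_rot"])
for P in([.5941,-.1373,.0855],[.5332,-.2633,.0855]):
    q=M[:3,:3].T@(R.T@(np.array(P)-s["eef_pos"])-M[:3,3]);print(c["cx"]+c["fx"]*q[0]/-q[2],c["cy"]-c["fy"]*q[1]/-q[2])
E
```

```text
t 2.55 eef [ 0.5993 -0.1448  0.1135] ft [0.55 0.61 0.52] open 0.0004458412874366697
d [-0.0052  0.0075 -0.011 ] frac [-0.0104  0.015  -0.022 ] yawfrac 0.0006 z axis [ 0.    -0.002 -1.   ]
323.04505180917226 234.54712361766366
74.28256453153273 234.6425765651707
```

View pics/w2crop.png

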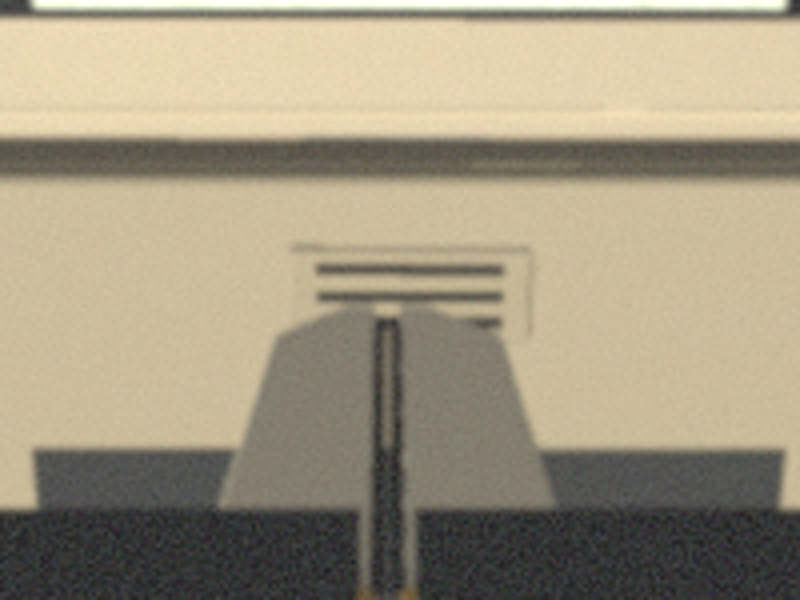

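View pics/s2crop.png

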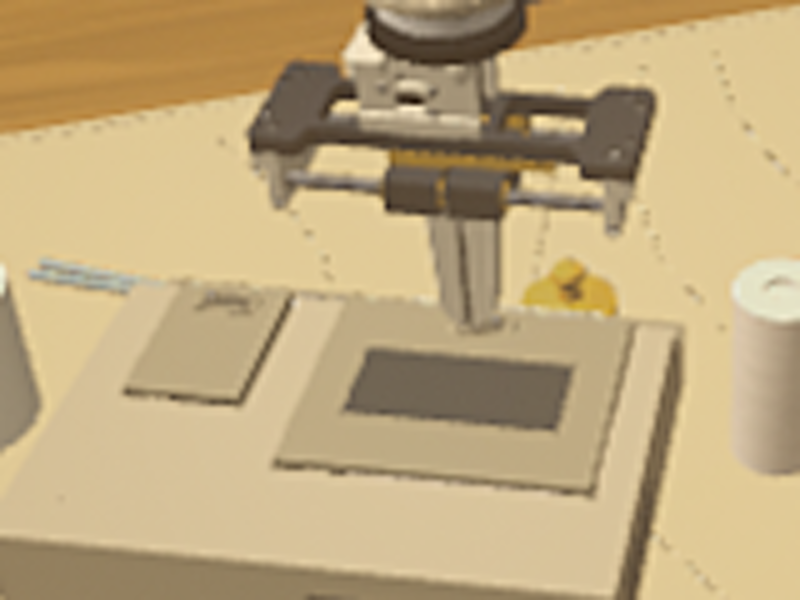

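Seen from the wrist, the pad centre (323,239) is about 4 mm in front of the tip and 3.4 mm to its +y side, because the arm was still settling when I read the pose. I'll correct by (-0.002, +0.005) m and let it settle.

```bash
python3 st.py; python3 -m handwheel '0 -0.004 0.01 0 0; 0 -0.004 0.01 0 0; 0 -0.004 0.01 0 0; 0 -0.004 0.01 0 0; 0 -0.004 0.01 0 0; 0 -0.004 0.01 0 0; 0 -0.004 0.01 0 0; 0 -0.004 0.01 0 0' >/dev/null; python3 st.py; python3 - <<'E'
from h import *
import cv2
im=r.capture("wrist")
cv2.imwrite("pics/w3crop.png",cv2.convertScaleAbs(cv2.resize(im[165:315,220:420],None,fx=4,fy=4,interpolation=cv2.INTER_CUBIC),alpha=1.7,beta=20))
E
python3 st.py
```

```text
t 2.65 eef [ 0.5996 -0.1449  0.1141] ft [-0.2  -0.46  0.28] open 0.0005921341759501166
d [-0.0055  0.0076 -0.0116] frac [-0.0109  0.0153 -0.0231] yawfrac 0.0006 z axis [ 0.001 -0.003 -1.   ]
t 3.45 eef [ 0.5975 -0.14    0.1141] ft [-0.77 -0.18  0.6 ] open 0.0006436403805927552
d [-0.0034  0.0027 -0.0116] frac [-0.0069  0.0054 -0.0231] yawfrac 0.0006 z axis [ 0.001 -0.003 -1.   ]
t 3.5 eef [ 0.5975 -0.14    0.1141] ft [0.32 0.45 0.11] open 0.000412417087824048
d [-0.0034  0.0027 -0.0116] frac [-0.0069  0.0054 -0.0231] yawfrac 0.0006 z axis [ 0.001 -0.003 -1.   ]
```

View pics/w3crop.png

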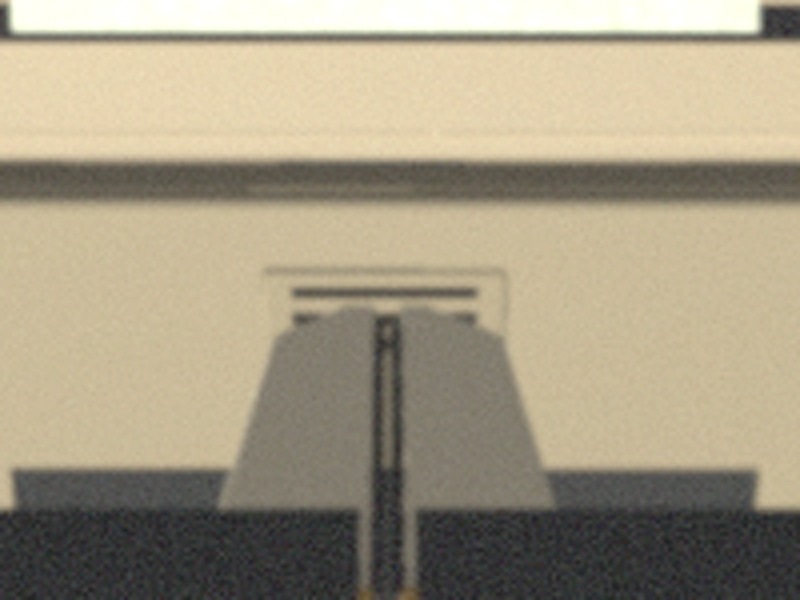

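The tip is now centred on the pad, which sits at crop (385,318) against a tip axis of about (387,322). Next I come down to just above contact.

```bash
python3 -m handwheel '0 0 0 -0.004 0; 0 0 0 -0.008 0; 0 0 0 -0.012 0; 0 0 0 -0.016 0; 0 0 0 -0.02 0; 0 0 0 -0.02 0; 0 0 0 -0.02 0; 0 0 0 -0.02 0' >/dev/null; python3 st.py;python3 st.py
```

```text
t 4.3 eef [ 0.5976 -0.14    0.1041] ft [-0.03 -0.32 -0.34] open 0.0003625770252071083
d [-0.0035  0.0027 -0.0016] frac [-0.007   0.0054 -0.0033] yawfrac 0.0006 z axis [ 0.001 -0.003 -1.   ]
t 4.3 eef [ 0.5976 -0.14    0.1041] ft [-0.03 -0.32 -0.34] open 0.0003625770252071083
d [-0.0035  0.0027 -0.0016] frac [-0.007   0.0054 -0.0033] yawfrac 0.0006 z axis [ 0.001 -0.003 -1.   ]
```

```bash
python3 -m handwheel '0 0 0 -0.001 0; 0 0 0 -0.002 0; 0 0 0 -0.003 0; 0 0 0 -0.004 0; 0 0 0 -0.005 0; 0 0 0 -0.006 0; 0 0 0 -0.006 0; 0 0 0 -0.006 0' >/dev/null; python3 st.py
```

```text
t 5.1 eef [ 0.5976 -0.14    0.1011] ft [-0.79  0.3   2.79] open 0.0010125949907514834
d [-0.0035  0.0027  0.0014] frac [-0.007   0.0053  0.0027] yawfrac 0.0006 z axis [ 0.001 -0.003 -1.   ]
```

Contact, 2.8 N at about 1.4 mm down, as the description says. I'll press on gently.

```bash
python3 -m handwheel '0 0 0 -0.001 0; 0 0 0 -0.002 0; 0 0 0 -0.003 0; 0 0 0 -0.004 0; 0 0 0 -0.005 0; 0 0 0 -0.006 0; 0 0 0 -0.007 0; 0 0 0 -0.007 0' >/dev/null; python3 st.py
```

```text
t 5.9 eef [ 0.5975 -0.1399  0.0977] ft [-4.17  2.3   3.82] open 0.0003495531482532498
d [-0.0034  0.0026  0.0048] frac [-0.0068  0.0053  0.0096] yawfrac 0.0006 z axis [ 0.001 -0.003 -1.   ]
```

The hatch's arc pushes the tip towards the front by about 4.7 N. I'll ease 0.2 mm that way and press the last millimetre into the rubber.

```bash
python3 -m handwheel '0 -0.0004 0.0002 0 0; 0 -0.0004 0.0002 -0.0005 0; 0 -0.0005 0.0002 -0.001 0; 0 -0.0005 0.0002 -0.0015 0; 0 -0.0005 0.0002 -0.002 0; 0 -0.0005 0.0002 -0.002 0; 0 -0.0005 0.0002 -0.002 0; 0 -0.0005 0.0002 -0.002 0' >/dev/null; python3 st.py
```

```text
t 6.7 eef [ 0.5975 -0.1399  0.097 ] ft [-2.78  1.27  7.17] open 0.0005525005405060736
d [-0.0034  0.0026  0.0055] frac [-0.0068  0.0053  0.011 ] yawfrac 0.0006 z axis [ 0.001 -0.003 -1.   ]
```

7.2 N: it's on the rubber and well past the release point. Now straight up and away.

```bash
python3 -m handwheel '0 0 0 0.02 0; 0 0 0 0.07 0; 0 0 0 0.13 0; 0 0 0 0.19 0; 0 0 0 0.25 0; 0 0 0 0.3 0; 0 0 0 0.34 0; 0 0 0 0.36 0' >/dev/null; python3 st.py; python3 - <<'E'
from h import *
import cv2
im=r.capture("scene")
cv2.imwrite("pics/s4.png",cv2.resize(im[120:300,140:360],None,fx=3.5,fy=3.3,interpolation=cv2.INTER_CUBIC))
E
```

```text
t 7.5 eef [ 0.5979 -0.1401  0.2792] ft [0.02 0.22 0.1 ] open 0.000785131452655254
d [-0.0038  0.0028 -0.1767] frac [-0.0077  0.0056 -0.3534] yawfrac 0.0006 z axis [ 0.004 -0.004 -1.   ]
```

View pics/s4.png

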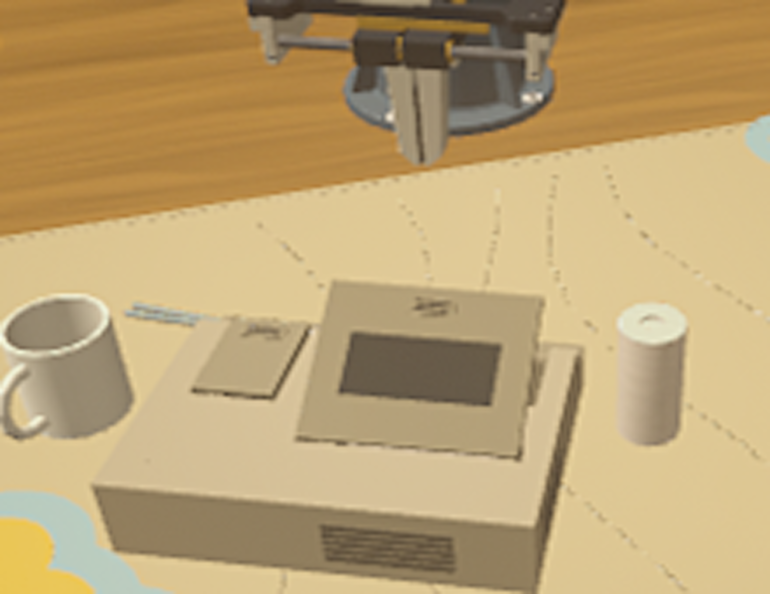

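The hatch is opening, with its pad now at about (432,305) in the crop; the battery hatch is shut and the loose things haven't moved. Now I wait, clear of it.

```bash
Z() { :; }; python3 -m handwheel '0 0 0 0.05 0; 0 0 0 0.05 0; 0 0 0 0.05 0; 0 0 0 0.05 0; 0 0 0 0.05 0; 0 0 0 0.05 0; 0 0 0 0.05 0; 0 0 0 0.05 0' >/dev/null
python3 -m handwheel '0 0 0 0 0; 0 0 0 0 0; 0 0 0 0 0; 0 0 0 0 0; 0 0 0 0 0; 0 0 0 0 0; 0 0 0 0 0; 0 0 0 0 0' >/dev/null
python3 -m handwheel '0 0 0 0 0; 0 0 0 0 0; 0 0 0 0 0; 0 0 0 0 0; 0 0 0 0 0; 0 0 0 0 0; 0 0 0 0 0; 0 0 0 0 0' >/dev/null
python3 -m handwheel '0 0 0 0 0; 0 0 0 0 0; 0 0 0 0 0; 0 0 0 0 0; 0 0 0 0 0; 0 0 0 0 0; 0 0 0 0 0; 0 0 0 0 0' >/dev/null
python3 -m handwheel '0 0 0 0 0; 0 0 0 0 0; 0 0 0 0 0; 0 0 0 0 0; 0 0 0 0 0; 0 0 0 0 0; 0 0 0 0 0; 0 0 0 0 0' >/dev/null
python3 st.py; python3 - <<'E'
from h import *
import cv2
im=r.capture("scene")
cv2.imwrite("pics/s5.png",cv2.resize(im[120:300,140:360],None,fx=3.5,fy=3.3,interpolation=cv2.INTER_CUBIC))
cv2.imwrite("pics/top5.png",r.capture("top"))
# predicted pad px when at 0.62 rad (printer x +25, z +64) 
c,s=np.cos(-.45),np.sin(-.45);x,y=-.0535+.025,.049
P=np.array([.6237+c*x-s*y,-.2071+s*x+c*y,.1495])
print(P,"scene crop px",((project(P,"scene")[0]-[140,120])*[3.5,3.3]).round(0))
E
```

```text
t 11.55 eef [ 0.5981 -0.1401  0.3046] ft [-0.24  0.12  0.4 ] open 0.0001441877825060402
d [-0.004   0.0028 -0.2021] frac [-0.0081  0.0057 -0.4043] yawfrac 0.0006 z axis [ 0.005 -0.004 -1.   ]
[ 0.61935057 -0.15058157  0.1495    ] scene crop px [428. 302.]
```

View pics/s5.png

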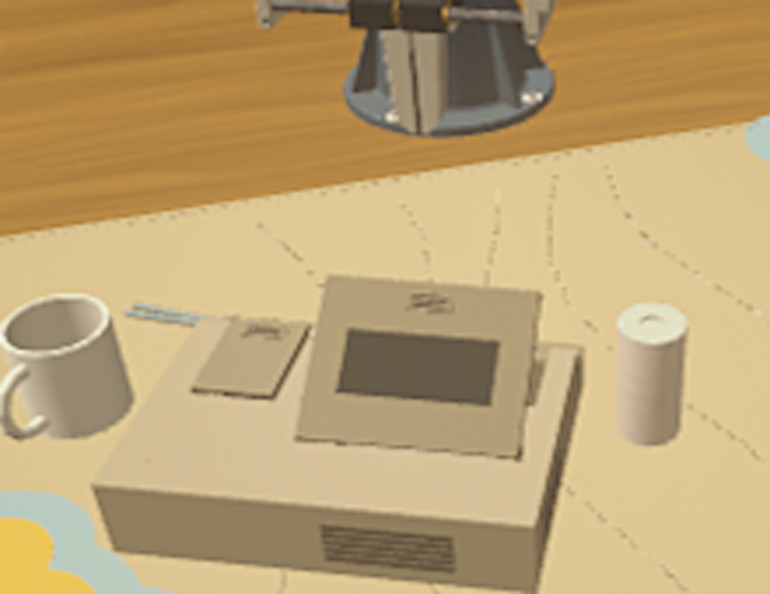

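View pics/top5.png

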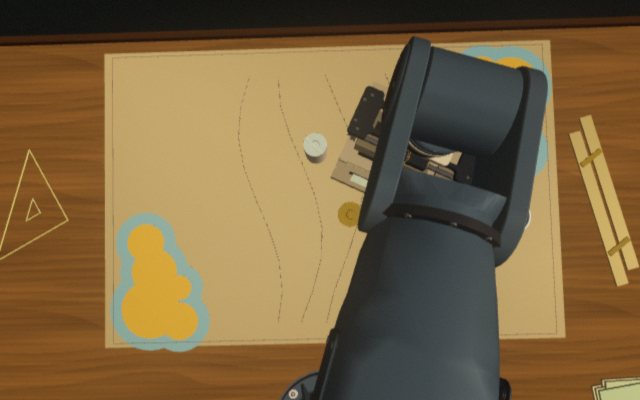

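After about 4 s clear the hatch stands at its stop: its pad is at (430,301) in the crop, and 0.62 rad predicts (428,302). The battery hatch is shut, and the roll and weight are where they were, so I'm handing in.

```bash
python3 -c "
from bench import r
print(r.close_job(), r.read_state()['clock'])"
```

```text
the job is handed in; nothing more can be done
the job is handed in; nothing more can be done
```

The paper hatch is open and staying open. I pressed its thumb pad down once with the shut fingertips, to about 5.5–6 mm and 7.2 N on the rubber. Then I lifted straight up and waited about 4 s roughly 200 mm above where I had pressed, and handed in at about 11.7 s.

- **Hatch:** in the last scene picture its pad was within about 1 px of where 0.62 rad predicts. The force reading was back to noise, so nothing was touching the tool.
- **Left alone:** the battery hatch is still shut, and the roll, mug, weight and the visible end of the dividers look unmoved. In the last top view the arm hid the dividers and most of the mug, so those two I checked only in the scene view.
- **Disagreements:** the top-camera fit put the pad about 4 mm off from the wrist view, and I corrected for that before touching it. During the press there was a sideways push of up to about 4.7 N on the tip. It was still about 3 N at the bottom of the press and was gone after the lift.

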